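# Blow off a slate and lift it level

## Robot

A 6-joint arm with a two-finger parallel gripper is mounted at the origin on the work surface. World frame = base frame: x ahead of the robot, y to its left, z up, the work surface at z = 0. Lengths are in mm, angles in rad, forces in N, time in s.
With the tool pointing down it reaches from about 400 to 925 mm from the base axis. Payload 12.5 kg.
Tool frame: the origin (TCP) lies midway between the tips of the shut fingers; the grasp point (between the pads) lies 19 mm behind it; z points along the fingers, y is the line along which they close (so a half turn about z gives the same grasp; the last joint's range is limited). The gripper opens to 95 mm and grips with 3 to 60 N. Pads are 20 mm wide; open, the fingers measure 119 mm over their backs; the gripper's body (75 mm by 180 mm) begins 59 mm behind the grasp point.
Start: joints at [-1.337, 0.491, 1.559, -0, 1.092, -0.106], TCP at [208.335, -589.274, 214.661] pointing down, gripper open.
Joint ranges: [-3.1, 3.1], [-0.84, 2.19], [0.05, 2.79], [-1.13, 4.28], [0.06, 2.93], [-2.69, 2.69]. Speed limits (rad/s): [2.22, 2.22, 2.79, 3.14, 3.14, 3.14].

## Interface

Orientations are given as [roll, pitch, yaw] about the fixed x, y, z axes, in that order (R = Rz(yaw) Ry(pitch) Rx(roll)).
In Python, from cell import state, read_camera, job_done gives the robot as it stands.
- The arm moves only by the tool carry_out, never from a script. Its argument "moves" is a list of rows, each an object with "slide": the shift along the tool's x, y, z as a fraction of full scale, a list of three; "spin": the turn about the tool's z as a fraction of full scale. A call has 1 to 12 rows; each row shifts and turns the commanded pose from where the row before left it, along the tool's axes as they then stand; what a row does not reach is not made up. Full scale, the value 1, is 0.4 m for a shift and 30 degrees for a turn. A row lasts 1/12 s, in which the tool goes at most 41.7 mm and 7.16 degrees, less where a joint would pass 70% of its speed; a pose out of reach is approached as far as the arm can. A call with a number of a shift or a turn outside -1 to 1 is refused whole. A call with a gripper value outside its range is refused whole. "hand" is the closure, from 0 (fully open) to 1 (shut), set as the call begins (left out, the last holds). The fingers move at their own pace and stop on an object; the grip force is fixed at half the most. Time passes only in rows, so rows that do not move let the fingers close. It gives the time, the measured TCP pose, the force, the opening and the grip force at its end, in the units of the state.
- state(): the state, without advancing time (a new reading comes with each control period).
- read_camera(name): name is "side" or "top"; returns a dict with "color" (400x640x3 uint8, red, green, blue), "K" (3x3 intrinsics, pixels), "R" (3x3) and "t" (3): a world point X has camera coordinates R X + t. Camera axes: x right, y down, z forward; pixel columns grow to the right and rows downward; lengths in mm; the calibration is good to about 2 mm. A picture is of the moment at which its call begins. There is no depth.
- job_done(): hands the job in; it is judged then, once.
The state is a dict: "t": time; "joints": joint angles; "qvel": joint speeds; "tau": joint torques, N m; "eef_pos": TCP position; "tcp_rot": TCP orientation; "ft_force": force on the tool from outside, world axes, zero at the start; "moment": the same for the moment, N m; "opening": opening from 0.0 (shut) to 1.0 (fully open); "grip_force": force on a finger pad.
Only numpy, scipy, OpenCV 4.12 (cv2) and the standard library are available. Lean on these libraries where they do the work, as an engineer would, in place of code of your own. Each camera call takes 0.05 s, during which the arm holds its last target. There are 200 camera calls.

## Task

The pointed slate lying across the two steel bars of the rest has just been dressed: first blow it clean by squeezing the trigger of the fixed air gun fully in for about half a second and letting it spring all the way back. Then take the slate across its width, lift it about ten centimetres clear of the bars, and hold it level and still in the air for a few seconds, never letting it tip or drop; finish while still holding it up. Leave the other things on the bench alone.

Things in the scene. Friction and masses are not known exactly. Their poses are not given: they have to be found in the camera images.
- squeeze (a point): Where to squeeze the air gun: 175 mm above the bench, half-way between the back of its grip and the front of the resting trigger, 46 mm apart here. x points as the nozzle does (from grip to trigger), z up. Along x from here: grip's back -23 mm, its front +1 mm, trigger's back +16 mm, its front +23 mm. Fingers from above find free air all round; barrel and clamp lie below 116 mm above the bench
- trigger (a joint): Angle of the trigger, rad: 0 at rest, grows as it is squeezed towards the grip, stop at 0.20. Hinged at its lower end, 70 mm below point squeeze; a spring returns it (about 7 N at the point's height when fully in). Fully in, its front has moved 14 mm at that height: grip and trigger are then 32 mm wide together, centred 7 mm from point squeeze towards its -x
- slate_mid (a point): Balance point of the slate lying across the rest, mid width and mid thickness, at first 71 mm above the bench. A grey-green roof slate 186 mm long, 52 mm wide with parallel sides, 12 mm thick, about 0.3 kg; one end square, the other cut to a point. x axis along it to the pointed end (tip 100 mm from here, square end 86 mm), y across its width, z up
- rest: Fixed rest carrying the slate: timber sole 160 x 85 x 20 mm with two upright steel bars across it, 10 mm thick, 70 mm wide, 110 mm apart between centres, tops 65 mm above the bench. Origin at the centre of its underside on the bench, x axis from bar to bar. Between the bars there is free air beside and under the slate down to 20 mm above the bench
- gun: The air blow gun, fixed in a bench stand (foot 130 x 100 mm), clamped by its barrel with the black grip upwards (24 mm deep, 28 mm wide, top 205 mm above the bench); a flat steel trigger (7 mm thick, 20 mm wide, top 197 mm above the bench) stands in front of the grip on the nozzle side. Origin on the bench under the grip's middle; x axis the way the nozzle points
- spare_a: a loose square-ended spare slate, 200 x 110 x 10 mm, flat on the bench; origin at the centre of its underside; to be left alone
- spare_b: a loose square-ended spare slate, 170 x 90 x 10 mm, flat on top of the other spare slate; origin at the centre of its underside; to be left alone
- hammer: a hammer lying on the bench to the robot's right of the rest; its x axis runs from handle to head; to be left alone
- can: a closed steel can of nails, 64 mm across, 85 mm tall, standing just beside the nozzle, on the side away from the robot; origin at the centre of its underside; to be left alone
- mug: a white mug, 80 mm across, 90 mm tall, standing beyond the back of the gun; origin at the centre of its underside; to be left alone
- brush: a hand brush lying on the bench beyond the gun; to be left alone
- wedge: a small wooden packing block, 60 x 40 x 22 mm, lying beyond the far end of the slate; origin at the centre of its underside; to be left alone
- slate: The same slate as point slate_mid; origin in the middle of its underside, 6 mm below that point, same axes
Not all that is in view belongs to the job. Leave any red or turquoise look-alike of the slate alone.

How it is judged:
By the outcome, as a careful person would: the job done as asked, in the order asked, and still so for the second after the job is handed in, while the arm keeps its last pose, push and grip.
It also fails if it takes over 51 s, if anything falls off the work surface, if the arm or the gripper's body presses on something with over 40 N, if the wrist force passes 120 N, or if a joint passes its speed limit or range.

## Working session

There is one attempt and no reset: what is moved stays moved. The work goes in short steps, Python scripts to look and compute and a tool call to move; the robot and the scene stay as the last step left them, time stands still between calls to the robot, and variables do not carry over. Pictures are saved under pics/ and viewed, at most 10 in all, crops included, and the job is handed in when it is done.

Besides the shell and the picture viewer there is one more tool, called as name(argument=value, ...) on one line, values as JSON. carry_out: Moves the arm, as the interface text tells. Shift numbers are shares of 0.4 m and turn numbers shares of 30 degrees, none past 1 either way. Its arguments: {"type":"object","properties":{"moves":{"type":"array"},"hand":{"type":"number"}},"required":["moves"]}

```bash
mkdir -p pics; ls
python3 - <<'E'
from cell import state, read_camera
import cv2,pickle
d={}
for n in("top","side"):
    c=read_camera(n); d[n]=c
    cv2.imwrite(f"pics/{n}0.png",c["color"][:,:,::-1])
    print(n,c["K"].round(1).tolist(),c["R"].round(3).tolist(),c["t"].round(1).tolist())
pickle.dump(d,open("c0.pkl","wb"))
print(state())
E
```

```text
pics
top [[408.9, 0.0, 326.1], [0.0, 408.9, 196.4], [0.0, 0.0, 1.0]] [[0.021, -1.0, 0.011], [-0.988, -0.022, -0.15], [0.15, -0.008, -0.989]] [36.1, 548.8, 1094.3]
side [[424.5, 0.0, 319.2], [0.0, 424.5, 195.1], [0.0, 0.0, 1.0]] [[-0.984, -0.18, 0.002], [-0.113, 0.609, -0.785], [0.14, -0.773, -0.619]] [506.4, 145.4, 1247.9]
{'t': 0.1, 'joints': array([-1.33658637e+00,  4.91481413e-01,  1.55940942e+00,  1.93886378e-05,
        1.09169419e+00, -1.05598962e-01]), 'qvel': array([-1.99969241e-03, -2.66388006e-03, -2.25051348e-03, -6.15207294e-05,
        6.84881749e-04,  4.36922462e-04]), 'tau': array([ 1.54345937e-03, -6.13620973e+01, -2.58607221e+01,  6.93606469e-02,
        4.70574643e-02, -2.94678978e-05]), 'eef_pos': array([ 208.29116564, -589.03357717,  214.12408334]), 'tcp_rot': array([-3.14060763e+00, -1.21698886e-04,  3.39799911e-01]), 'ft_force': array([ 0.13232247, -0.62502479,  0.17284717]), 'moment': array([ 0.02820236,  0.02835045, -0.02151908]), 'grip_force': 0.0, 'opening': 1.0028717804923757}
```

View pics/top0.png

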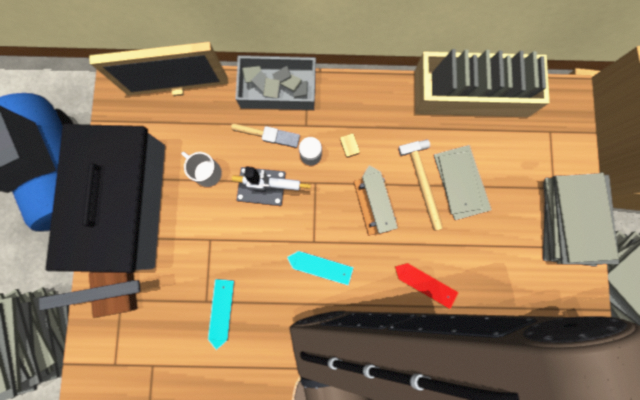

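View pics/side0.png

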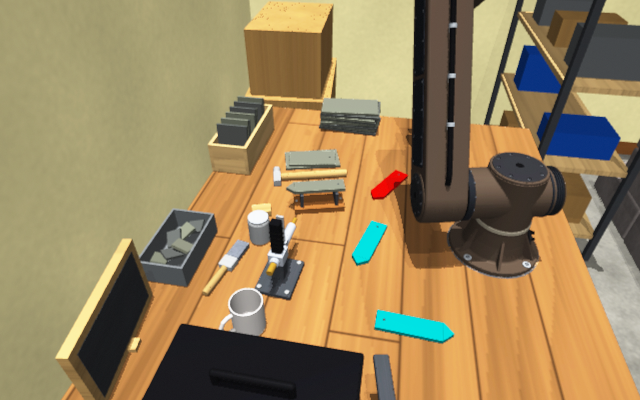

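The top view shows the gun's grip near (250,174) with its nozzle pointing right to about (308,188), and the slate from its tip at (372,168) to its square end at (382,233). In the side view the grip is near (278,235) and the slate near (317,188). Next I'll enlarge both areas.

Run:
```python
import cv2,pickle,numpy as np
d=pickle.load(open("c0.pkl","rb"))
t=d["top"]["color"][:,:,::-1]; s=d["side"]["color"][:,:,::-1]
def cr(i,x,y,w,h): return cv2.resize(i[y:y+h,x:x+w],(400,300),interpolation=cv2.INTER_CUBIC)
m=np.vstack([np.hstack([cr(t,230,150,100,75),cr(t,330,160,100,75)]),np.hstack([cr(s,230,200,100,75),cr(s,270,160,100,75)])])
cv2.imwrite("pics/m0.png",m)
```

```text
(no output)
```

View pics/m0.png

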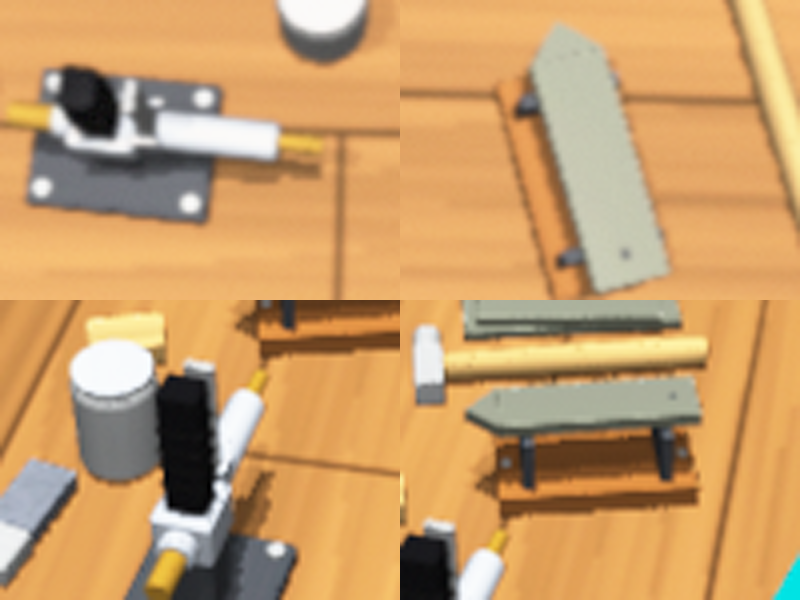

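The crops show the gun's grip top at top-view pixel (249.5,172) and side-view pixel (276,221), and the foot's four bolts clearly. The slate's outline stands out well enough for a mask.

```bash
cat > h.py <<'E'
import numpy as np
def ray(c,p,z):
    K,R,t=map(np.asarray,(c["K"],c["R"],c["t"]))
    o=-R.T@t; v=R.T@np.linalg.solve(K,[p[0],p[1],1.])
    return (o+v*(z-o[2])/v[2])[:2]
def proj(c,X):
    q=c["K"]@(c["R"]@np.asarray(X,float)+c["t"]); return q[:2]/q[2]
E
python3 - <<'E'
import cv2,pickle,numpy as np
from h import *
np.set_printoptions(precision=1,suppress=True)
d=pickle.load(open("c0.pkl","rb"))
t,s=d["top"],d["side"]
B=[(52,82),(203,97),(190,203),(40,187)]
b=np.array([ray(t,(230+x/4,150+y/4),12) for x,y in B]); print("bolts",b.tolist(),"c",b.mean(0))
e=(b[1]-b[0])+(b[2]-b[3]); f=(b[0]-b[3])+(b[1]-b[2]); print("yaw",np.degrees(np.arctan2(e[1],e[0])),np.degrees(np.arctan2(f[1],f[0])))
print("axis gold", ray(t,(232.5,177.5),95),ray(t,(310,186.2),95))
print("grip", ray(t,(249.5,172),205), ray(s,(276,221),205), "triggertop",ray(s,(230+200/4,200+66/4),197))
for n,c,box in(("top",t,(350,160,60,80)),("side",s,(284,176,66,26))):
    x,y,w,h=box; im=c["color"][y:y+h,x:x+w]
    hsv=cv2.cvtColor(im,cv2.COLOR_RGB2HSV); m=cv2.inRange(hsv,(25,8,110),(95,70,255))
    ct=max(cv2.findContours(m,cv2.RETR_EXTERNAL,cv2.CHAIN_APPROX_NONE)[0],key=cv2.contourArea)[:,0]+[x,y]
    w=np.array([ray(c,p,77) for p in ct],np.float32)
    r=cv2.minAreaRect(w); print(n,cv2.contourArea(ct.astype(np.int32)),r, ct.min(0),ct.max(0)); bx=cv2.boxPoints(r); print(bx.tolist())
E
```

```text
bolts [[622.0979234837796, 287.6160916426528], [613.629012633427, 179.0136878376642], [536.6873131619147, 185.36537061512195], [545.7804819461591, 292.22456925104734]] c [579.5 236.1]
yaw -94.6598256541021 -4.090481458920562
axis gold [584.9 297.8] [566.1  91.5]
grip [577.8 233.3] [577.7 235. ] triggertop [575.1 208.5]
top 1054.5 ((540.7448120117188, -91.87651824951172), (177.57374572753906, 52.018985748291016), 16.376163482666016) [363 167] [395 231]
[[448.2267150878906, -91.95497131347656], [462.8930969238281, -141.86361694335938], [633.262939453125, -91.79806518554688], [618.5965576171875, -41.88941955566406]]
side 446.0 ((543.8091430664062, -88.55862426757812), (178.84158325195312, 49.93978500366211), 16.36945915222168) [287 180] [344 191]
[[450.9757995605469, -89.80237579345703], [465.0503845214844, -137.71780395507812], [636.6424560546875, -87.31487274169922], [622.56787109375, -39.399444580078125]]
```

carry_out(moves=[{"slide": [0,0,-0.03],"spin": 0.2},{"slide": [0,0,-0.03],"spin": 0.2},{"slide": [0,0,-0.03],"spin": 0.2},{"slide": [0,0,-0.03],"spin": 0.209},{"slide": [0.03,-0.04,0],"spin": 0},{"slide": [0.06,-0.08,0],"spin": 0},{"slide": [0.06,-0.08,0],"spin": 0},{"slide": [0.06,-0.08,0],"spin": 0},{"slide": [0.06,-0.08,0],"spin": 0},{"slide": [0.06,-0.08,0],"spin": 0},{"slide": [0.06,-0.08,0],"spin": 0},{"slide": [0.06,-0.08,0],"spin": 0}], hand=0)

```text
t: 1.1
eef_pos: [408.7, -363.4, 262.5]
tcp_rot: [-3.141, 0.0, -0.084]
ft_force: [0.2, -0.8, -0.3]
opening: 1.003
grip_force: 0.0
```

carry_out(moves=[{"slide": [0.03,-0.08,0],"spin": 0},{"slide": [0.03,-0.08,0],"spin": 0},{"slide": [0.03,-0.08,0],"spin": 0},{"slide": [0.03,-0.08,0],"spin": 0},{"slide": [0.03,-0.08,0],"spin": 0},{"slide": [0.03,-0.08,0],"spin": 0},{"slide": [0.03,-0.08,0],"spin": 0},{"slide": [0.03,-0.08,0],"spin": 0},{"slide": [0.03,-0.08,0],"spin": 0},{"slide": [0.02,-0.08,0],"spin": 0},{"slide": [0.007,-0.08,0],"spin": 0},{"slide": [0,-0.08,0],"spin": 0}])

```text
t: 2.1
eef_pos: [558.7, 9.2, 262.2]
tcp_rot: [3.142, 0.001, -0.084]
ft_force: [1.1, -0.5, -0.7]
opening: 0.999
grip_force: 0.0
```

carry_out(moves=[{"slide": [0,-0.08,0],"spin": 0},{"slide": [0,-0.08,0],"spin": 0},{"slide": [0,-0.08,0],"spin": 0},{"slide": [0,-0.08,0],"spin": 0},{"slide": [0,-0.08,0],"spin": 0},{"slide": [0,-0.08,0],"spin": 0},{"slide": [0,-0.05,0],"spin": 0},{"slide": [0,-0.03,0],"spin": 0},{"slide": [0,0,0],"spin": 0},{"slide": [0,0,0],"spin": 0}])

```text
t: 2.93
eef_pos: [576.9, 230.4, 262.2]
tcp_rot: [3.141, 0.001, -0.083]
ft_force: [-0.8, 0.2, 0.3]
opening: 1.002
grip_force: 0.0
```

Run:
```python
from cell import state, read_camera
import cv2,pickle,numpy as np
from h import *
d={n:read_camera(n) for n in("top","side")}; pickle.dump(d,open("c1.pkl","wb"))
p=state(); print(p['t'],p['eef_pos'],p['tcp_rot'])
im=[]
for n in d:
    a=d[n]["color"][:,:,::-1]; x,y=proj(d[n],[577,231,200]).astype(int)
    im.append(cv2.resize(a[y-50:y+50,x-35:x+35],(392,560),interpolation=cv2.INTER_CUBIC)); print(n,x-35,y-50,"x5.6")
cv2.imwrite("pics/m1.png",np.hstack(im))
```

```text
3.0333 [577.09278638 229.52152668 262.5665402 ] [ 3.14114695e+00  1.59970052e-04 -8.46764268e-02]
top 215 122 x5.6
side 241 171 x5.6
```

View pics/m1.png

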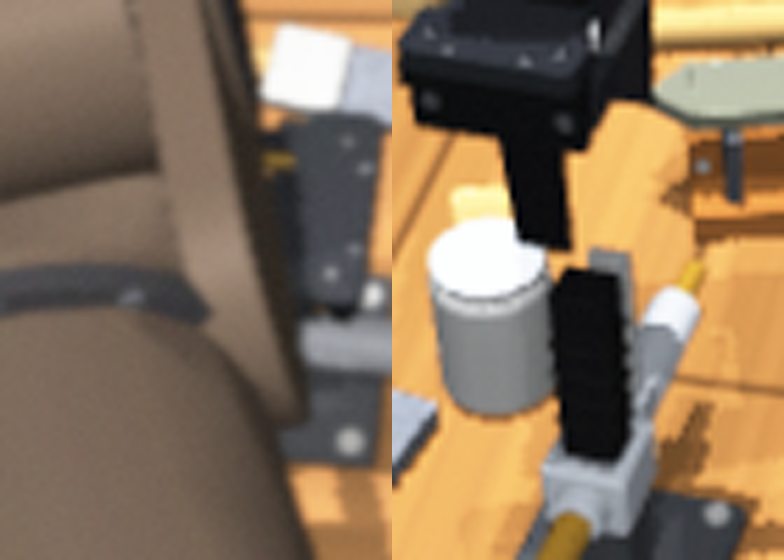

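The side view shows the near finger's tip at crop (545,245), directly above and in line with the grip, whose top face is at about px (277,220). The top view is blocked by the arm. I'll descend with about 2 mm of bias towards the grip's back.

carry_out(moves=[{"slide": [0,-0.005,0.02],"spin": 0},{"slide": [0,0,0.035],"spin": 0},{"slide": [0,0,0.035],"spin": 0},{"slide": [0,0,0.035],"spin": 0},{"slide": [0,0,0.035],"spin": 0},{"slide": [0,0,0.035],"spin": 0},{"slide": [0,0,0.035],"spin": 0},{"slide": [0,0,0.025],"spin": 0},{"slide": [0,0,0.011],"spin": 0},{"slide": [0,0,0],"spin": 0},{"slide": [0,0,0],"spin": 0}])

```text
t: 3.95
eef_pos: [577.5, 232.5, 156.4]
tcp_rot: [3.142, -0.0, -0.084]
ft_force: [0.6, -0.2, -0.3]
opening: 0.998
grip_force: 0.0
```

carry_out(moves=[{"slide": [0,0,0],"spin": 0},{"slide": [0,0,0],"spin": 0},{"slide": [0,0,0],"spin": 0}], hand=1)

```text
t: 4.2
eef_pos: [577.4, 232.8, 156.8]
tcp_rot: [-3.141, -0.001, -0.084]
ft_force: [0.3, 0.5, 0.1]
opening: 0.846
grip_force: 0.0
```

carry_out(moves=[{"slide": [0,0,0],"spin": 0},{"slide": [0,0,0],"spin": 0},{"slide": [0,0,0],"spin": 0},{"slide": [0,0,0],"spin": 0},{"slide": [0,0,0],"spin": 0},{"slide": [0,0,0],"spin": 0}])

```text
t: 4.7
eef_pos: [577.1, 231.8, 156.2]
tcp_rot: [3.14, 0.0, -0.084]
ft_force: [-0.2, -8.5, -0.3]
opening: 0.427
grip_force: 4.3
```

carry_out(moves=[{"slide": [0,0,0],"spin": 0},{"slide": [0,0,0],"spin": 0},{"slide": [0,0,0],"spin": 0}])

```text
t: 4.95
eef_pos: [577.1, 231.7, 156.0]
tcp_rot: [3.14, 0.001, -0.084]
ft_force: [-0.4, -8.1, -0.1]
opening: 0.358
grip_force: 29.3
```

carry_out(moves=[{"slide": [0,0,0],"spin": 0},{"slide": [0,0,0],"spin": 0},{"slide": [0,0,0],"spin": 0},{"slide": [0,0,0],"spin": 0},{"slide": [0,0,0],"spin": 0}])

```text
t: 5.37
eef_pos: [577.1, 231.7, 156.0]
tcp_rot: [3.14, 0.001, -0.084]
ft_force: [-0.9, -7.0, -0.3]
opening: 0.356
grip_force: 29.3
```

carry_out(moves=[{"slide": [0,0,0],"spin": 0},{"slide": [0,0,0],"spin": 0},{"slide": [0,0,0],"spin": 0},{"slide": [0,0,0],"spin": 0},{"slide": [0,0,0],"spin": 0},{"slide": [0,0,0],"spin": 0},{"slide": [0,0,0],"spin": 0},{"slide": [0,0,0],"spin": 0},{"slide": [0,0,0],"spin": 0},{"slide": [0,0,0],"spin": 0},{"slide": [0,0,0],"spin": 0}], hand=0)

```text
t: 6.28
eef_pos: [577.2, 232.8, 156.1]
tcp_rot: [3.142, 0.0, -0.084]
ft_force: [0.6, 0.2, -0.5]
opening: 0.996
grip_force: 0.0
```

carry_out(moves=[{"slide": [0,0,-0.03],"spin": 0},{"slide": [0,0,-0.06],"spin": 0},{"slide": [0,0,-0.07],"spin": 0},{"slide": [0,0,-0.07],"spin": 0},{"slide": [0,0.03,-0.05],"spin": 0},{"slide": [-0.005,0.06,-0.02],"spin": 0},{"slide": [-0.005,0.08,0],"spin": 0},{"slide": [-0.005,0.08,0],"spin": 0},{"slide": [-0.005,0.08,0],"spin": 0},{"slide": [-0.005,0.08,0],"spin": 0},{"slide": [-0.006,0.08,0],"spin": 0},{"slide": [0,0.08,0],"spin": 0}])

```text
t: 7.28
eef_pos: [545.1, 5.2, 276.4]
tcp_rot: [3.142, -0.0, -0.084]
ft_force: [0.8, -0.8, -0.2]
opening: 1.0
grip_force: 0.0
```

carry_out(moves=[{"slide": [0,0.08,0],"spin": 0},{"slide": [0,0.08,0],"spin": 0},{"slide": [0,0.05,0],"spin": 0},{"slide": [0,0.036,0],"spin": 0},{"slide": [0,0,0],"spin": -0.17},{"slide": [0,0,0],"spin": -0.18},{"slide": [0,0,0],"spin": -0.18},{"slide": [0,0,0],"spin": -0.177},{"slide": [0,0,0.05],"spin": 0},{"slide": [0,0,0.05],"spin": 0},{"slide": [0,0,0.05],"spin": 0},{"slide": [0,0,0],"spin": 0}])

```text
t: 8.28
eef_pos: [536.2, -91.1, 213.2]
tcp_rot: [-3.139, 0.004, 0.286]
ft_force: [-0.6, 0.2, -0.4]
opening: 0.999
grip_force: 0.0
```

Run:
```python
from cell import state, read_camera
import cv2,pickle,numpy as np
from h import *
d={n:read_camera(n) for n in("top","side")}; pickle.dump(d,open("c2.pkl","wb"))
p=state(); print(p['t'],p['eef_pos'],p['tcp_rot'])
o=pickle.load(open("c0.pkl","rb"))["side"]
im=[]
for c,P in((d["side"],[577,225,190]),(o,[577,225,190]),(d["side"],[540,-91,110])):
    a=c["color"][:,:,::-1]; x,y=proj(c,P).astype(int)
    im.append(cv2.resize(a[y-50:y+50,x-25:x+25] if P[1]>0 else a[y-50:y+50,x-32:x+33],(250 if P[1]>0 else 300,460),interpolation=cv2.INTER_CUBIC)); print(x,y)
cv2.imwrite("pics/m2.png",np.hstack(im))
```

```text
8.3833 [537.60180564 -91.48382028 216.41987685] [-3.14123530e+00  6.30788271e-04  2.86380153e-01]
277 222
277 222
316 176
```

View pics/m2.png

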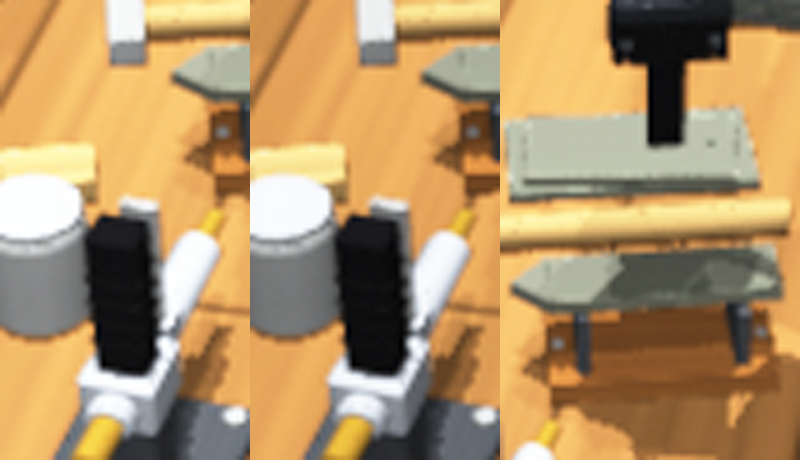

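The trigger in the left crop stands as in the reference beside it, so it has sprung fully back. In the right crop the finger (665,130) is centred between the bars (582 and 740) and over the slate. I'll descend and grasp.

carry_out(moves=[{"slide": [-0.003,0,0.03],"spin": 0},{"slide": [0,0,0.05],"spin": 0},{"slide": [0,0,0.06],"spin": 0},{"slide": [0,0,0.06],"spin": 0},{"slide": [0,0,0.06],"spin": 0},{"slide": [0,0,0.05],"spin": 0},{"slide": [0,0,0.04],"spin": 0},{"slide": [0,0,0.03],"spin": 0},{"slide": [0,0,0.02],"spin": 0},{"slide": [0,0,0.01],"spin": 0},{"slide": [0,0,0],"spin": 0},{"slide": [0,0,0],"spin": 0}])

```text
t: 9.38
eef_pos: [536.9, -92.0, 53.0]
tcp_rot: [3.141, -0.001, 0.286]
ft_force: [-0.3, 0.7, -0.2]
opening: 1.004
grip_force: 0.0
```

carry_out(moves=[{"slide": [0,0,0],"spin": 0},{"slide": [0,0,0],"spin": 0},{"slide": [0,0,0],"spin": 0},{"slide": [0,0,0],"spin": 0},{"slide": [0,0,0],"spin": 0},{"slide": [0,0,0],"spin": 0},{"slide": [0,0,0],"spin": 0},{"slide": [0,0,0],"spin": 0},{"slide": [0,0,0],"spin": 0},{"slide": [0,0,0],"spin": 0}], hand=1)

```text
t: 10.22
eef_pos: [536.5, -91.9, 52.3]
tcp_rot: [3.141, -0.0, 0.286]
ft_force: [0.3, -1.4, 1.2]
opening: 0.545
grip_force: 30.0
```

carry_out(moves=[{"slide": [0,0,0],"spin": 0},{"slide": [0,0,-0.005],"spin": 0},{"slide": [0,0,-0.01],"spin": 0},{"slide": [0,0,-0.015],"spin": 0},{"slide": [0,0,-0.015],"spin": 0},{"slide": [0,0,-0.015],"spin": 0},{"slide": [0,0,-0.01],"spin": 0},{"slide": [0,0,-0.005],"spin": 0},{"slide": [0,0,0],"spin": 0},{"slide": [0,0,0],"spin": 0}])

```text
t: 11.05
eef_pos: [536.4, -91.8, 82.3]
tcp_rot: [3.141, -0.0, 0.286]
ft_force: [-0.8, -0.1, -2.8]
opening: 0.546
grip_force: 30.0
```

Run:
```python
from cell import state, read_camera
import cv2,numpy as np
from h import *
p=state(); print(p['t'],p['eef_pos'],p['ft_force'],p['moment'],p['opening'],p['grip_force'])
c=read_camera("side"); a=c["color"][:,:,::-1]
cv2.imwrite("pics/m3.png",cv2.resize(a[130:230,250:380],(780,600),interpolation=cv2.INTER_CUBIC))
```

```text
11.05 [536.3617765  -91.82639261  82.30729268] [-0.79667917 -0.10303073 -2.75509155] [ 0.02242485 -0.01539639  0.02240405] 0.5464914174620249 29.999393820762634
```

View pics/m3.png

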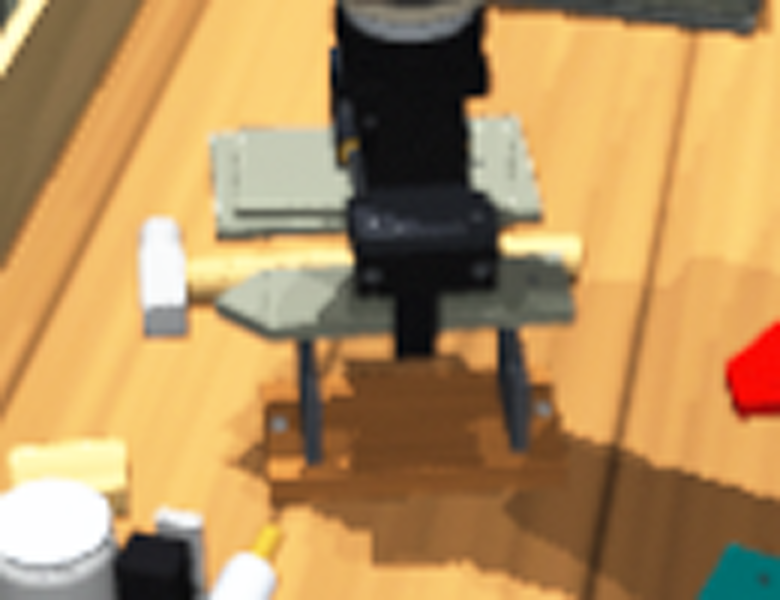

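The slate is held centrally and level, clear of both bars (its edge runs from (215,300) to (575,310)), and the arm carries 2.8 N. Lift the rest.

carry_out(moves=[{"slide": [0,0,-0.01],"spin": 0},{"slide": [0,0,-0.02],"spin": 0},{"slide": [0,0,-0.025],"spin": 0},{"slide": [0,0,-0.025],"spin": 0},{"slide": [0,0,-0.025],"spin": 0},{"slide": [0,0,-0.025],"spin": 0},{"slide": [0,0,-0.02],"spin": 0},{"slide": [0,0,-0.015],"spin": 0},{"slide": [0,0,-0.01],"spin": 0},{"slide": [0,0,-0.005],"spin": 0},{"slide": [0,0,0],"spin": 0},{"slide": [0,0,0],"spin": 0}])

```text
t: 12.1
eef_pos: [536.3, -91.8, 154.0]
tcp_rot: [-3.141, 0.0, 0.286]
ft_force: [-0.2, 0.7, -2.3]
opening: 0.546
grip_force: 30.0
```

carry_out(moves=[{"slide": [0,0,0],"spin": 0},{"slide": [0,0,0],"spin": 0},{"slide": [0,0,0],"spin": 0},{"slide": [0,0,0],"spin": 0},{"slide": [0,0,0],"spin": 0},{"slide": [0,0,0],"spin": 0},{"slide": [0,0,0],"spin": 0},{"slide": [0,0,0],"spin": 0},{"slide": [0,0,0],"spin": 0},{"slide": [0,0,0],"spin": 0},{"slide": [0,0,0],"spin": 0},{"slide": [0,0,0],"spin": 0}])

```text
t: 13.1
eef_pos: [536.4, -91.8, 154.2]
tcp_rot: [3.141, -0.0, 0.286]
ft_force: [0.4, -0.8, -1.9]
opening: 0.545
grip_force: 30.0
```

carry_out(moves=[{"slide": [0,0,0],"spin": 0},{"slide": [0,0,0],"spin": 0},{"slide": [0,0,0],"spin": 0},{"slide": [0,0,0],"spin": 0},{"slide": [0,0,0],"spin": 0},{"slide": [0,0,0],"spin": 0},{"slide": [0,0,0],"spin": 0},{"slide": [0,0,0],"spin": 0},{"slide": [0,0,0],"spin": 0},{"slide": [0,0,0],"spin": 0},{"slide": [0,0,0],"spin": 0},{"slide": [0,0,0],"spin": 0}])

```text
t: 14.1
eef_pos: [536.4, -91.8, 154.2]
tcp_rot: [3.141, 0.0, 0.286]
ft_force: [-0.8, -0.1, -2.8]
opening: 0.543
grip_force: 30.0
```

carry_out(moves=[{"slide": [0,0,0],"spin": 0},{"slide": [0,0,0],"spin": 0},{"slide": [0,0,0],"spin": 0},{"slide": [0,0,0],"spin": 0},{"slide": [0,0,0],"spin": 0},{"slide": [0,0,0],"spin": 0},{"slide": [0,0,0],"spin": 0},{"slide": [0,0,0],"spin": 0},{"slide": [0,0,0],"spin": 0},{"slide": [0,0,0],"spin": 0},{"slide": [0,0,0],"spin": 0},{"slide": [0,0,0],"spin": 0}])

```text
t: 15.1
eef_pos: [536.4, -91.8, 154.2]
tcp_rot: [3.142, 0.0, 0.286]
ft_force: [0.2, 0.1, -2.1]
opening: 0.545
grip_force: 30.0
```

carry_out(moves=[{"slide": [0,0,0],"spin": 0},{"slide": [0,0,0],"spin": 0},{"slide": [0,0,0],"spin": 0},{"slide": [0,0,0],"spin": 0},{"slide": [0,0,0],"spin": 0},{"slide": [0,0,0],"spin": 0},{"slide": [0,0,0],"spin": 0},{"slide": [0,0,0],"spin": 0},{"slide": [0,0,0],"spin": 0},{"slide": [0,0,0],"spin": 0},{"slide": [0,0,0],"spin": 0},{"slide": [0,0,0],"spin": 0}])

```text
t: 16.1
eef_pos: [536.4, -91.8, 154.2]
tcp_rot: [3.141, -0.0, 0.286]
ft_force: [0.3, -0.2, -2.2]
opening: 0.545
grip_force: 30.0
```

Run:
```python
from cell import state, read_camera
import cv2
c=read_camera("side"); a=c["color"][:,:,::-1]
cv2.imwrite("pics/m4.png",cv2.resize(a[80:240,230:380],(562,600),interpolation=cv2.INTER_CUBIC))
p=state(); print(p['t'],p['eef_pos'],p['ft_force'],p['moment'],p['opening'],p['grip_force'])
```

```text
16.15 [536.41189532 -91.84139222 154.23438804] [ 0.28902149 -0.16389473 -2.10603248] [ 2.51168098e-02  1.01727503e-02 -7.12235155e-05] 0.542562542321201 29.999516308307648
```

View pics/m4.png

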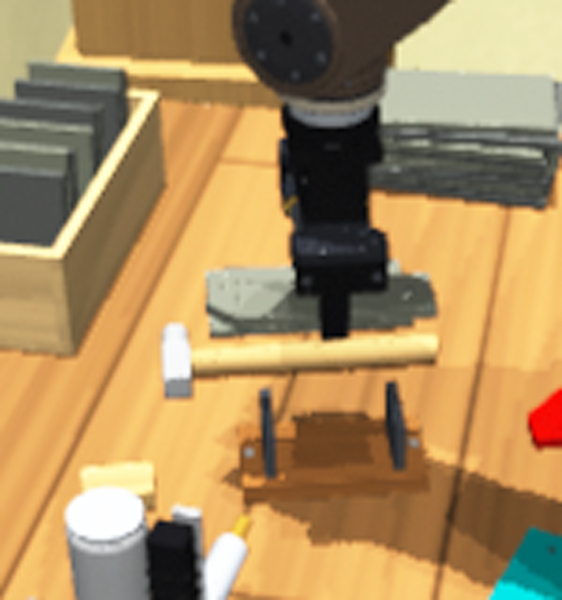

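The slate, from (208,300) to (435,300) in front of the spares, is held level well above the empty bars at (265,430) and (397,425). The other things have not moved, so I'll hand in.

```bash
python3 -c "
from cell import job_done
print(job_done())"
```

```text
the job is handed in; nothing more can be done
None
```

I held the air gun's trigger in for about half a second and let it spring back, then lifted the slate about 10 cm clear of the bars. It was held level and still for 4 s and is still held; I handed the job in at about 16 s, with no verdict returned.

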